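# Put up the kitchen-roll stand

## Task

Put up the kitchen-roll stand: lift the dust cap off its foot and set it down the right way up, flat on the worktop beside the foot, then plant the wooden post upright in the foot, fully home in its socket. The socket is down in the cup and cannot be seen, so feel for it by sweeping the end of the post over the bottom of the cup until it drops in. Leave the other things where they stand.

Things in the scene. Friction and masses are not known exactly. Their poses are not given: they have to be found in the camera images.
- foot_mouth (a point): The stand's foot, pale wood, fixed: a drum 132 mm in diameter (136 at its bottom rim), 40 mm high, and on it a tower 72 mm in diameter up to 68 mm above the worktop. The tower is an upright round cup, open at the top, 54 mm across inside and 30 mm deep. This point is the centre of its mouth (top face of the tower), z up.
- cup_floor (a point): Centre of the cup's flat floor of black rubber, on the cup's axis, 30 mm below the mouth, z up. In the floor is one blind round socket, vertical, 24.5 mm in diameter and 28 mm deep (bottom 10 mm above the worktop); its centre lies anywhere up to 12 mm from this point, in any direction, different each time.
- post_center (a point): The post, a loose round rod of pale wood, diameter 22, length 170 mm, about 0.12 kg, standing on end on the worktop. Its lower end has a 3 mm chamfer. This point is its centre, 85 mm from either end; z points to the upper end. Fully home, this point is 27 mm above the cup's mouth (55 mm when the post stands on the cup's floor).
- cap_knob (a point): The dust cap, about 0.12 kg, loose: a pale wooden disc, 68 mm diameter, 8 thick, with a 46 mm plug, 4 high, beneath and a knob 38 high, 20 to 26 mm diameter, on top. It starts on the cup's mouth, plug inside. This point is on its axis, 24 mm above the disc, 14 below the knob's top, 36 above the plug's underside (its height when set on the worktop); z up through the knob.
- cup_center (a point): A small white tea cup, 71 mm high, a bystander behind the work; point half-way up.
- honey_center (a point): A small glass jar with a red lid, 60 mm across and 86 mm high, a bystander behind the work; point half-way up.
- pepper_center (a point): A small round pot with a green lid, 46 mm across and 106 mm high, a bystander behind the work; point half-way up.
Not all that is in view belongs to the job. Several things look just like the part that bears post_center: the one meant starts farthest to the robot's right.

How it is judged:
By the outcome, as a careful person would: the job done as asked, in the order asked, and still so for the second after the job is handed in, with the robot touching nothing.
It also fails if it takes over 61 s, if anything falls off the work surface, if the arm or the gripper's body presses on something with over 40 N, if the wrist force passes 120 N, or if a joint passes its speed limit or range.

## Robot

A 7-joint arm with a two-finger parallel gripper is mounted at the origin on a cart in front of the work surface, level with it; the furniture and walls round the work are solid. World frame = base frame: x ahead of the robot, y to its left, z up, the work surface at z = 0. Lengths are in m, angles in rad, forces in N, time in s.
With the tool pointing down it reaches from about 0.4 to 0.75 m from the base axis. Payload 19.5 kg.
Tool frame: the origin (TCP) lies on the centre line of the jaws, within the pads' length; the fingertips stand 14 mm ahead of it and the grasp point (between the pads) lies 5 mm behind it; z points along the fingers, y is the line along which they close (so a half turn about z gives the same grasp; the last joint's range is limited). The gripper opens to 85 mm and grips with 20 to 120 N. Pads are 22 mm wide; open, the fingers measure 114 mm over their backs; the gripper's body (76 mm by 85 mm) begins 54 mm behind the grasp point. The pads swing forward as they close: fully open they stand 13 mm farther back than shut.
Start: joints at [1.188, 0.707, -0.028, 1.485, 0.022, 0.951, -0.075], TCP at [0.192, -0.542, 0.245] pointing down, gripper open.
Joint ranges: [-2.71, 2.71], [-0.32, 2.16], [-1.57, 1.52], [0, 2.45], [-1.46, 4.6], [0, 2.02], [-2.83, 2.83]. Speed limits (rad/s): [1.89, 1.89, 2.57, 2.57, 3.01, 3.01, 3.01].

## Interface

Orientations are given as a rotation vector (axis times angle).
In Python, from rig import state, snapshot, hand_in gives the robot as it stands. The module is installed in compiled form; this text tells all that it offers.
- The arm moves only by the tool arm_command, never from a script. Its argument "series" is a list of rows, each a list of 5 numbers: the shift along the tool's x, y, z normalised to -1 to 1, where 1 is 0.025 m, then the turn about the tool's z normalised to -1 to 1, where 1 is 0.1 rad, then the opening, from 0 (shut) to 1 (fully open). In form: [[tx, ty, tz, twist, grip], ...]. A call has 1 to 8 rows; each row shifts and turns the commanded pose from where the row before left it, along the tool's axes as they then stand; what a row does not reach is not made up. A row lasts 1/12 s, in which the tool goes at most 41.7 mm and 7.16 degrees, less where a joint would pass 70% of its speed; a pose out of reach is approached as far as the arm can. A call with a number of a shift or a turn outside -1 to 1 is refused whole. A call with a gripper value outside its range is refused whole. The fingers move at their own pace and stop on an object; "newtons" is the grip in N (left out, the last holds). Time passes only in rows, so rows that do not move let the fingers close. It gives the time, the measured TCP pose, the force, the opening and the grip force at its end, in the units of the state.
- state(): the state, without advancing time (a new reading comes with each control period).
- snapshot(name): name is "scene" or "top" or "wrist"; returns a dict with "pixels" (480x640x3 uint8, blue, green, red), "mtx" (3x3 intrinsics, pixels), "D" ([k1, k2, p1, p2, k3] as OpenCV has them; the pictures are not rectified), "R" (3x3) and "t" (3): a world point X has camera coordinates R X + t. Camera axes: x right, y down, z forward; pixel columns grow to the right and rows downward; lengths in m; the calibration is good to about 2 mm. A picture is of the moment at which its call begins. There is no depth.
- hand_in(): hands the job in; it is judged then, once.
The state is a dict: "time_s": time; "q": joint angles; "qvel": joint speeds; "joint_torque": joint torques, N m; "position": TCP position; "orientation": TCP orientation; "ft_force": force on the tool from outside, world axes, zero at the start; "moment": the same for the moment, N m; "width": finger opening in m; "grasp_force": force on a finger pad.
Only numpy, scipy, OpenCV 4.12 (cv2) and the standard library are available. Lean on these libraries where they do the work, as an engineer would, in place of code of your own. Each camera call takes 0.05 s, during which the arm holds its last target. There are 200 camera calls.

## Working session

There is one attempt and no reset: what is moved stays moved. The work goes in short steps, Python scripts to look and compute and a tool call to move; the robot and the scene stay as the last step left them, time stands still between calls to the robot, and variables do not carry over. Pictures are saved under pics/ and viewed, at most 10 in all, crops included, and the job is handed in when it is done.

Besides the shell and the picture viewer there is one more tool, called after "Request:" as name(argument=value, ...) on one line, values as JSON. arm_command: Moves the arm, as the interface text tells. Its arguments: {"type":"object","properties":{"series":{"type":"array"},"newtons":{"type":"number"}},"required":["series"]}

```bash
mkdir -p pics; cat > h.py <<'E'
import numpy as np, cv2
from rig import state, snapshot
def snap(n,f=None):
    s=snapshot(n)
    if f: cv2.imwrite('pics/'+f,s['pixels'])
    return s
def ray(s,uv):
    p=cv2.undistortPoints(np.array([[uv]],float),s['mtx'],s['D'])[0,0]
    R=np.array(s['R']);t=np.array(s['t']).ravel()
    return -R.T@t, R.T@np.array([p[0],p[1],1.])
def onz(s,uv,z):
    c,d=ray(s,uv); return c+d*(z-c[2])/d[2]
def proj(s,X):
    return cv2.projectPoints(np.array(X,float).reshape(-1,3),cv2.Rodrigues(np.array(s['R']))[0],np.array(s['t'],float).reshape(3),s['mtx'],s['D'])[0][:,0]
E
python3 - <<'E'
from h import *
import pickle
for n in ('scene','top'):
    s=snap(n,n+'0.png'); pickle.dump(s,open(n+'0.pkl','wb'))
    print(n,np.round(-np.array(s['R']).T@np.array(s['t']).ravel(),3),np.round(s['R'],2).tolist())
st=state(); print({k:np.round(v,3).tolist() for k,v in st.items()})
E
```

```text
scene [-0.186  0.603  0.983] [[-0.5, -0.87, -0.0], [-0.62, 0.36, -0.69], [0.6, -0.34, -0.72]]
top [0.316 0.192 1.188] [[-0.14, -0.99, -0.01], [-0.97, 0.13, -0.2], [0.2, -0.02, -0.98]]
{'time_s': 0.1, 'q': [1.188, 0.707, -0.028, 1.485, 0.022, 0.951, -0.075], 'qvel': [-0.001, -0.002, 0.0, -0.0, 0.0, 0.002, -0.0], 'joint_torque': [0.003, -88.429, 1.237, -23.645, 0.017, 0.005, -0.0], 'position': [0.192, -0.542, 0.245], 'orientation': [-3.095, -0.533, 0.0], 'ft_force': [-0.302, 0.09, -0.268], 'moment': [0.019, 0.037, 0.015], 'grasp_force': 0.0, 'width': 0.085}
```

View pics/scene0.png

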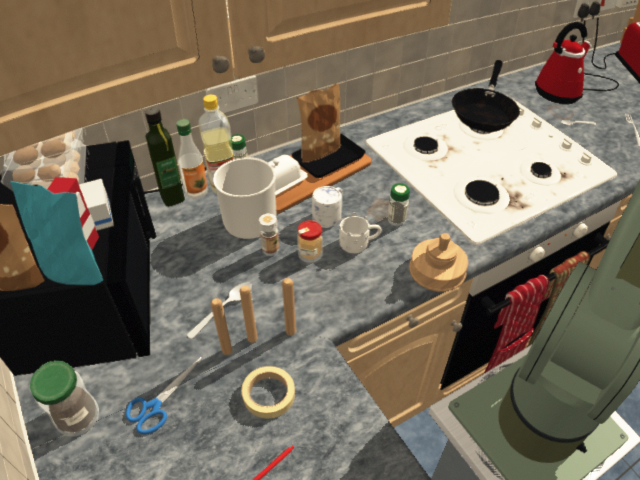

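View pics/top0.png

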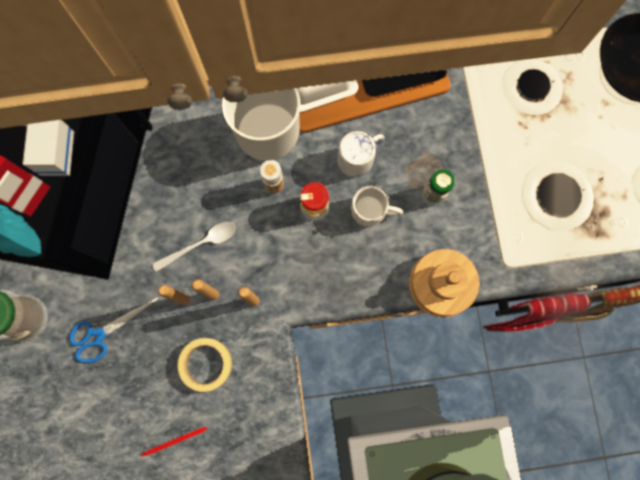

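The three posts appear at scene (222,327), (249,313) and (290,307), and in the top view at (174,295), (206,290) and (249,296). Image right is −y, the robot's right, so the one meant should be scene (290,307) / top (249,296). I'll confirm it in an enlarged crop. The foot with its cap is at top (445,283) and scene (440,262).

```bash
python3 - <<'E'
from h import *
import pickle
S=pickle.load(open('scene0.pkl','rb'));T=pickle.load(open('top0.pkl','rb'))
def crop(s,x,y,w,h,k): return cv2.resize(s['pixels'][y:y+h,x:x+w],None,fx=k,fy=k,interpolation=cv2.INTER_CUBIC)
a=np.hstack([crop(S,200,265,100,100,4),crop(T,150,265,120,60,4)[:, :400] if 0 else cv2.copyMakeBorder(crop(T,155,270,100,70,4),0,120,0,0,cv2.BORDER_CONSTANT)])
b=np.hstack([crop(S,400,220,80,80,2.5),crop(S,400,220,80,80,2.5)*0,crop(T,400,240,160,80,2.5)])
cv2.imwrite('pics/crop0.png',np.vstack([a,b]))
for n,uv in (('post',(249,296)),('p2',(206,290)),('p3',(174,295))): print(n,onz(T,uv,.085).round(3))
print('knob',onz(T,(452,278),.11).round(3),'foot',onz(T,(444,284),.05).round(3))
print('scene post',onz(S,(290,307),.085).round(3),'knob',onz(S,(445,240),.11).round(3))
for n,uv,z in (('cup',(370,205),.035),('honey',(315,199),.043),('pepper',(441,184),.1)): print(n,onz(T,uv,z).round(3))
E
```

```text
post [0.445 0.31  0.085]
p2 [0.467 0.39  0.085]
p3 [0.466 0.451 0.085]
knob [ 0.423 -0.071  0.11 ] foot [ 0.42  -0.068  0.05 ]
scene post [0.442 0.309 0.085] knob [ 0.416 -0.067  0.11 ]
cup [0.601 0.049 0.035]
honey [0.627 0.159 0.043]
pepper [ 0.608 -0.086  0.1  ]
```

View pics/crop0.png

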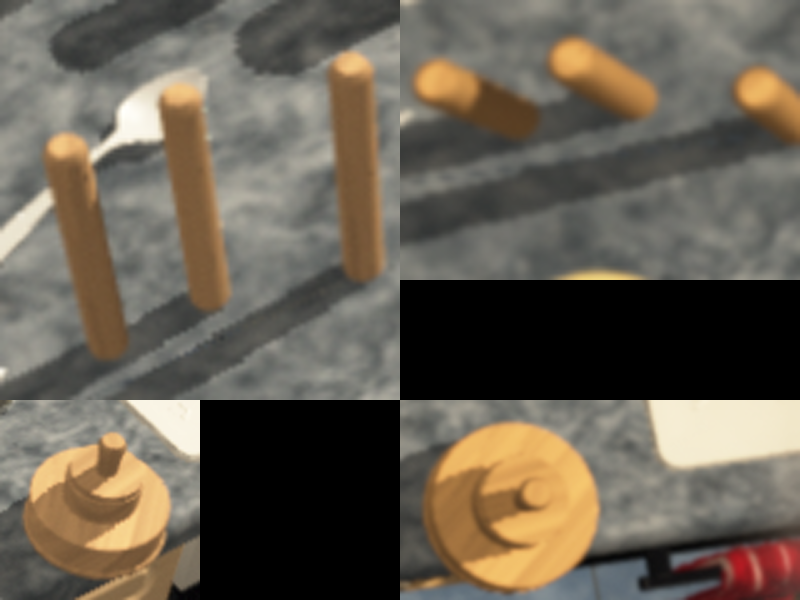

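In the crop, the rightmost post stands alone with its top end at scene (288,281) / top (245,291) and its foot at scene (291,332). It has the lowest y of the three, 0.31 against 0.39 and 0.45, so it is the one farthest to the robot's right. The knob top is at top (453,277). Now I'll move over the foot.

Request:
arm_command(series=[[1,-1,0,0,1],[1,-1,0,0,1],[1,-1,0,0,1],[1,-1,0,0,1],[1,-1,0,0,1],[1,-1,0,0,1],[1,-1,0,0,1],[1,-1,0,0,1]], newtons=30)

```text
time_s: 0.77
position: [0.3141, -0.285, 0.2453]
orientation: [-3.096, -0.532, 0.0]
ft_force: [1.0, -1.0, 0.5]
width: 0.0855
grasp_force: 0.0
```

Request:
arm_command(series=[[1,-1,0,0,1],[1,-1,0,0,1],[1,-1,0,0,1],[1,-1,0,0,1],[1,-1,0,0,1],[0.5,-0.5,0,0.9,1],[0,0,0,0.9,1],[0,0,0,0.9,1]])

```text
time_s: 1.43
position: [0.3978, -0.1099, 0.2452]
orientation: [-3.139, -0.108, 0.0]
ft_force: [0.6, -0.1, 0.3]
width: 0.0855
grasp_force: 0.0
```

```bash
python3 - <<'E'
from h import *
import pickle
S=pickle.load(open('scene0.pkl','rb'));T=pickle.load(open('top0.pkl','rb'))
def tri(a,b):
    c1,d1=ray(S,a);c2,d2=ray(T,b);A=np.c_[d1,-d2];k=np.linalg.lstsq(A,c2-c1,rcond=None)[0]
    return (c1+d1*k[0]).round(4),(c2+d2*k[1]).round(4)
print('posttop',tri((287.8,281.5),(245,290.7)),'knobtop',tri((444.8,236),(453.2,277.2)))
print(onz(S,(287.8,281.5),.17),onz(T,(245,290.7),.17),onz(S,(290.7,332),0))
print('edge',onz(T,(300,327),0),onz(T,(410,313),0))
s=snap('wrist','w1.png');pickle.dump(s,open('w1.pkl','wb'))
st=state();print(st['time_s'],st['position'],st['orientation'])
print(proj(s,[[.42,-.069,.114],[.42,-.069,.04]]))
E
```

```text
posttop (array([0.4464, 0.3082, 0.1603]), array([0.4461, 0.3077, 0.1602])) knobtop (array([ 0.4241, -0.0728,  0.1129]), array([ 0.4241, -0.0727,  0.1129]))
[0.43898517 0.31164315 0.17      ] [0.44485657 0.30658592 0.17      ] [0.44108542 0.31182809 0.        ]
edge [0.37834183 0.22389818 0.        ] [ 0.37569418 -0.00047062  0.        ]
1.4833 [ 0.39758026 -0.11041513  0.24516025] [-3.13990488e+00 -9.53575145e-02  5.96985266e-04]
[[261.10147288 198.93794955]
 [272.10551936 185.07803202]]
```

View pics/w1.png

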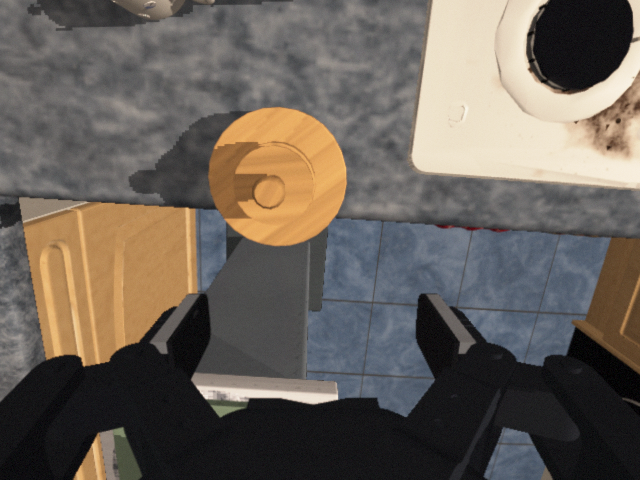

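The wrist picture shows the capped foot with the knob top centred at (269,191) and the drum circle centred at about (278,177). The worktop's front edge runs just past the drum.

```bash
python3 - <<'E'
from h import *
import pickle
s=pickle.load(open('w1.pkl','rb'))
k=onz(s,(269,191),.114);print(k,onz(s,(278,176.5),.04),onz(s,(275,183),.076))
a=cv2.cvtColor(s['pixels'],cv2.COLOR_BGR2HSV);m=cv2.inRange(a,(8,90,90),(25,255,255));m[:, :200]=0;m[300:]=0
n,l,st,c=cv2.connectedComponentsWithStats(m);i=1+st[1:,4].argmax();print(st[i],c[i],onz(s,c[i],.04))
x=state();R=cv2.Rodrigues(x['orientation'])[0]
print(R.round(3).tolist(),((k-x['position'])@R/.025).round(2),np.arctan2(R[1,0],R[0,0]))
E
```

```text
[ 0.42635774 -0.07468588  0.114     ] [ 0.4284719  -0.07424971  0.04      ] [ 0.42723124 -0.07518475  0.076     ]
[  208   107   139   139 15195] [277.23599868 175.96900296] [ 0.42892059 -0.07350957  0.04      ]
[[0.998, 0.061, -0.0], [0.061, -0.998, 0.0], [-0.0, -0.0, -1.0]] [ 1.24 -1.36  5.25] 0.060720494159999305
```

Request:
arm_command(series=[[0,0,0,0.6,1],[0.6,-0.7,1,0,1],[0.55,-0.73,1,0,1],[0,0,1,0,1],[0,0,1,0,0.7],[0,0,0.7,0,0.7],[0,0,0,0,0.7]], newtons=40)

```text
time_s: 2.07
position: [0.4248, -0.0748, 0.1253]
orientation: [-3.141, -0.02, 0.007]
ft_force: [-0.2, -0.1, -0.3]
width: 0.0601
grasp_force: 0.0
```

```bash
python3 - <<'E'
from h import *
s=snap('wrist','w2.png');x=state();print(x['position'],x['orientation'],x['width'],proj(s,[[.4265,-.0745,.114],[.4275,-.0743,.04]]))
E
```

```text
[ 0.42517576 -0.07502297  0.12699824] [-3.14081181 -0.01872549  0.00429709] 0.05989142044408761 [[313.74680837 300.05340788]
 [313.18078376 245.53908203]]
```

View pics/w2.png

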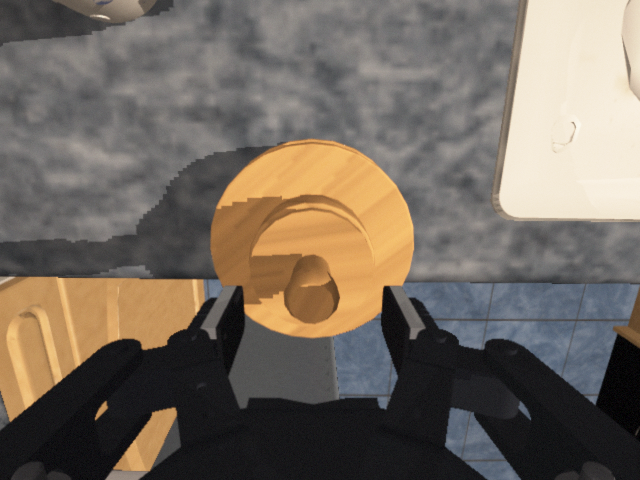

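The view shows the knob top at (312,298), against a predicted (314,300), and centred between the fingers. The knob is wider at its top. I'll go down and grip it.

Request:
arm_command(series=[[0.08,0,0.7,0,0.7],[0,0,0.6,0,0.7],[0,0,0,0,0.7],[0,0,0,0,0],[0,0,0,0,0],[0,0,0,0,0],[0,0,0,0,0],[0,0,0,0,0]], newtons=40)

```text
time_s: 2.78
position: [0.4282, -0.075, 0.0965]
orientation: [3.141, 0.017, 0.003]
ft_force: [-1.2, -0.3, 15.6]
width: 0.0234
grasp_force: 38.3
```

Request:
arm_command(series=[[0,0,-0.3,0,0],[0,0,-0.5,0,0],[0,0,-0.8,0,0],[0,0,-1,0,0],[0,0,0,0,0]])

```text
time_s: 3.2
position: [0.4288, -0.0751, 0.1643]
orientation: [3.141, 0.017, 0.007]
ft_force: [0.0, -0.1, -0.9]
width: 0.0238
grasp_force: 39.3
```

```bash
python3 - <<'E'
from h import *
import pickle
x=state();print(x['position'],x['orientation'],x['width'],x['ft_force'])
for n in('top','scene'):
    s=snap(n);pickle.dump(s,open(n+'1.pkl','wb'))
    u=proj(s,[[.4275,-.0745,.068]])[0].astype(int);c=s['pixels'][u[1]-60:u[1]+60,u[0]-60:u[0]+60];print(n,u)
    cv2.imwrite('pics/%s1.png'%n,cv2.resize(c,None,fx=3.3,fy=3.3,interpolation=cv2.INTER_CUBIC))
s=snap('wrist');pickle.dump(s,open('w3.pkl','wb'))
cv2.imwrite('pics/c1.png',np.hstack([cv2.imread('pics/top1.png'),cv2.imread('pics/scene1.png')]))
E
```

```text
[ 0.42876395 -0.0751237   0.16426337] [3.14107879 0.01691455 0.00725542] 0.023788102173377946 [ 0.01147629 -0.13665444 -0.92469443]
top [448 278]
scene [441 248]
```

View pics/c1.png

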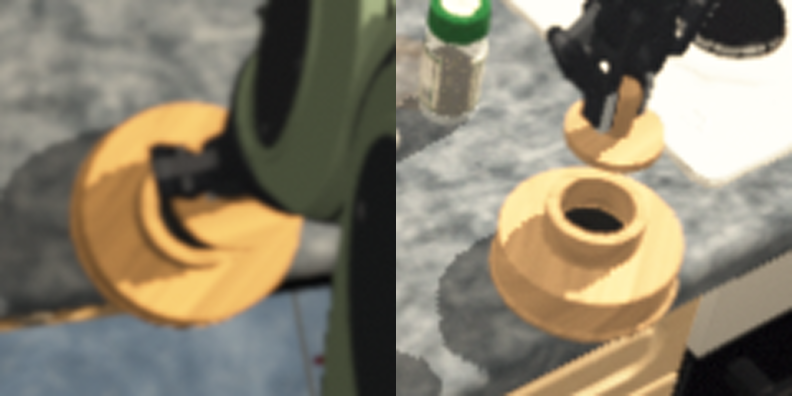

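The cap hangs clean in the gripper, and the open mouth now shows at about scene pixel (442,251). I'll carry the cap to the left of the foot.

Request:
arm_command(series=[[0.15,-0.9,0,0,0],[0.15,-0.9,0,0,0],[0.15,-0.9,0,0,0],[0.15,-0.9,0.4,0,0],[0.15,-0.9,0.8,0,0],[0.1,-0.9,0.8,0,0],[0,-0.8,0.8,0,0],[0,0,0.8,0,0]])

```text
time_s: 4.02
position: [0.4468, 0.0841, 0.0686]
orientation: [-3.14, -0.024, 0.002]
ft_force: [0.8, 0.6, -1.3]
width: 0.0234
grasp_force: 39.4
```

Request:
arm_command(series=[[0,0,0.8,0,0],[0,0,0.3,0,0],[0,0,0,0,0],[0,0,0,0,0]])

```text
time_s: 4.35
position: [0.4472, 0.08, 0.043]
orientation: [3.141, 0.016, -0.001]
ft_force: [-0.3, 1.0, -0.1]
width: 0.0233
grasp_force: 39.4
```

Request:
arm_command(series=[[0,0,0.2,0,0],[0,0,0.1,0,0],[0,0,0,0,0]])

```text
time_s: 4.6
position: [0.4475, 0.0803, 0.0354]
orientation: [-3.141, -0.017, -0.0]
ft_force: [-0.4, 0.0, -0.8]
width: 0.0233
grasp_force: 39.4
```

Request:
arm_command(series=[[0,0,0.1,0,0],[0,0,0.04,0,0],[0,0,0,0,0]])

```text
time_s: 4.85
position: [0.4476, 0.0803, 0.0325]
orientation: [-3.141, -0.017, -0.001]
ft_force: [-2.0, -1.0, 18.5]
width: 0.0232
grasp_force: 40.7
```

Request:
arm_command(series=[[0,0,-0.05,0,0.7],[0,0,0,0,0.7],[0,0,0,0,0.7],[0,0,-0.5,0,0.7],[0,0,-1,0,0.7],[0,0,-1,0,0.7],[0,0,-1,0,0.7],[0,-1,-1,0,0.6]])

```text
time_s: 5.52
position: [0.4473, 0.1018, 0.1469]
orientation: [3.14, 0.008, 0.0]
ft_force: [1.3, 0.1, 0.6]
width: 0.0517
grasp_force: 0.0
```

```bash
python3 - <<'E'
from h import *
import pickle
x=state();print(x['time_s'],x['position'],x['orientation'],x['width'])
s=snap('scene');pickle.dump(s,open('s2.pkl','wb'));c=s['pixels'][160:330,270:500]
w=snap('wrist');pickle.dump(w,open('w4.pkl','wb'))
a=cv2.resize(c,(400,296),interpolation=cv2.INTER_CUBIC);b=cv2.resize(w['pixels'],(400,300))
cv2.imwrite('pics/c2.png',np.hstack([a,b[:296]]))
s1=pickle.load(open('scene1.pkl','rb'));print('mouth',onz(s1,(442,251),.068), proj(w,[[.4475,.0803,.046],[.4275,-.0745,.068]]))
E
```

```text
5.5167 [0.44729295 0.10183074 0.14689358] [3.13981070e+00 8.34826461e-03 1.23995980e-05] 0.05165043405183243
mouth [ 0.42086584 -0.07118484  0.068     ] [[356.53567226 242.99465992]
 [592.30771212 284.53770007]]
```

View pics/c2.png

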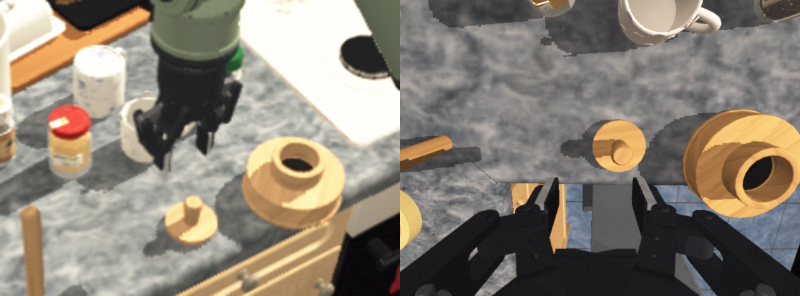

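The cap stands flat and upright at wrist crop (621,148), clear of the foot, and the foot's mouth is at (766,172) in the crop. Next is the post: rise and approach above it.

Request:
arm_command(series=[[0,0,-1,0,0.6],[0,-1,-1,0,0.6],[-0.2,-1,-1,0,0.6],[-0.2,-1,-0.2,0,0.6],[-0.2,-1,0,0,0.6],[-0.2,-1,0,0,0.6],[-0.2,-1,0,0,0.6],[0,-1,0,0,0.6]])

```text
time_s: 6.28
position: [0.4192, 0.2812, 0.2253]
orientation: [3.141, 0.018, -0.001]
ft_force: [-0.3, 0.3, 0.3]
width: 0.0512
grasp_force: 0.0
```

Request:
arm_command(series=[[0,0,0,0,0.6]])

```text
time_s: 6.37
position: [0.4191, 0.2844, 0.2248]
orientation: [-3.14, -0.025, 0.001]
ft_force: [-0.4, 0.6, -0.0]
width: 0.0514
grasp_force: 0.0
```

```bash
python3 - <<'E'
from h import *
import pickle
x=state();print(x['time_s'],x['position'],x['orientation'],x['width'])
w=snap('wrist','w5.png');pickle.dump(w,open('w5.pkl','wb'))
print(proj(w,[[.449,.304,.17],[.449,.304,0],[*x['position'][:2],.17]]))
w=pickle.load(open('w4.pkl','rb'));print('mouth', onz(w,((765-400)*1.6,171*1.6),.068))
E
```

```text
6.3667 [0.41911578 0.28437633 0.22482706] [-3.14006100e+00 -2.50432279e-02  1.42263152e-03] 0.05139387820410538
[[278.37822861 214.53428527]
 [294.54509187 176.90434782]
 [314.20335164 267.46636798]]
mouth [ 0.43520199 -0.0669976   0.068     ]
```

View pics/w5.png

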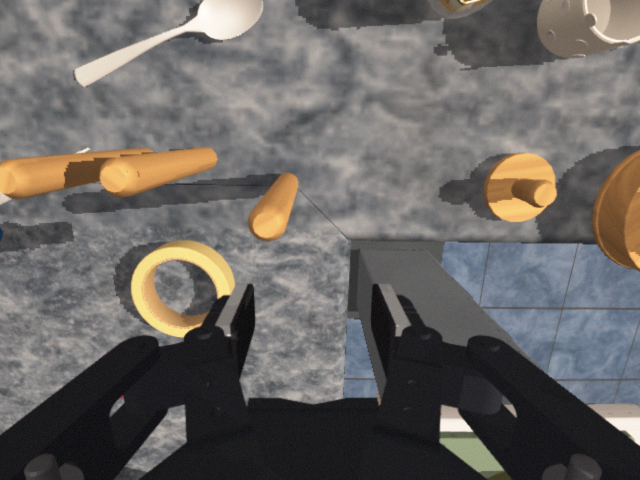

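The post's top end is at (267,224), with its lower end near (288,182). The cap sits upright at (520,188). I'll move over the post's top, settle and re-measure.

Request:
arm_command(series=[[0.5,-0.5,0,-0.15,0.6],[0.4,-0.5,0,0,0.6],[0,0,0,0,0.6],[0,0,0,0,0.6]])

```text
time_s: 6.75
position: [0.4425, 0.3046, 0.2251]
orientation: [3.141, 0.039, -0.001]
ft_force: [-0.2, -0.5, 0.2]
width: 0.0516
grasp_force: 0.0
```

```bash
python3 - <<'E'
from h import *
import pickle
x=state();p=x['position'];print(x['time_s'],p,x['orientation'])
w=snap('wrist');pickle.dump(w,open('w6.pkl','wb'))
w5=pickle.load(open('w5.pkl','rb'));print('w5 est',onz(w5,(267,224),.17))
a=cv2.cvtColor(w['pixels'],cv2.COLOR_BGR2HSV);m=cv2.inRange(a,(8,90,90),(25,255,255));m[:,:240]=0;m[:,420:]=0
n,l,st,c=cv2.connectedComponentsWithStats(m);i=1+st[1:,4].argmax();print(st[i],c[i])
print(proj(w,[[.443,.309,.17],[*p[:2],.17],[*p[:2],.1]]))
cv2.imwrite('pics/w6.png',cv2.resize(w['pixels'][100:400,200:440],None,fx=2,fy=2))
E
```

```text
6.75 [0.44254195 0.30455328 0.22511327] [ 3.14066350e+00  3.93226591e-02 -6.25818602e-04]
w5 est [0.44369288 0.3101804  0.17      ]
[ 284  197   38   83 2326] [304.19131556 241.13069647]
[[306.01036328 266.36394816]
 [313.95987194 267.31488481]
 [313.52745467 233.20549939]]
```

View pics/w6.png

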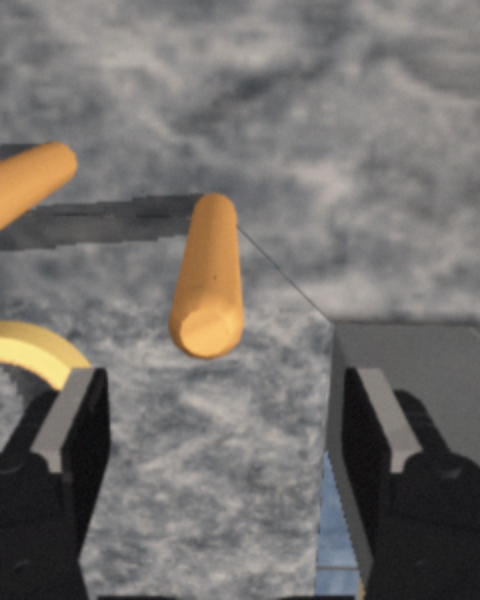

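The post's top end is centred at crop (206,331), which is pixel (303,265). It lies about 6 mm to the left of the jaw centre. I'll correct for that, descend and grip.

Request:
arm_command(series=[[0.08,-0.25,0,0,0.6],[0,0,0.5,0,0.6],[0,0,1,0,0.6],[0,0,1,0,0.6],[0,0,1,0,0.6],[0,0,0.5,0,0.6],[0,0,0,0,0.6]])

```text
time_s: 7.38
position: [0.4433, 0.311, 0.1234]
orientation: [3.139, 0.04, -0.005]
ft_force: [0.5, 0.1, 0.1]
width: 0.0512
grasp_force: 0.0
```

Request:
arm_command(series=[[0,0,0,0,0],[0,0,0,0,0],[0,0,0,0,0],[0,0,0,0,0],[0,0,0,0,0]], newtons=80)

```text
time_s: 7.8
position: [0.4446, 0.3117, 0.1269]
orientation: [-3.141, -0.04, -0.002]
ft_force: [-0.9, -1.7, 5.6]
width: 0.0204
grasp_force: 77.9
```

```bash
python3 - <<'E'
from h import *
import pickle
x=state();p=x['position'];print(x['time_s'],p,x['orientation'],x['width'],x['grasp_force'],x['ft_force'])
for n,f in (('w3','lift'),('w4','later')):
    w=pickle.load(open(n+'.pkl','rb'));print(n,proj(w,[[.4275,-.0745,.068],[.4275,-.0745,.04]]))
    a=cv2.cvtColor(w['pixels'],cv2.COLOR_BGR2HSV);m=cv2.inRange(a,(8,90,90),(25,255,255))
    k,l,st,c=cv2.connectedComponentsWithStats(m)
    for i in range(1,k):
        if st[i,4]>2000: print(st[i],c[i].round(1))
E
```

```text
7.8 [0.44463192 0.31165351 0.12692771] [-3.14052428e+00 -4.00722180e-02 -2.39263864e-03] 0.02043701995723749 77.88791824132204 [-0.86596202 -1.71880055  5.60308532]
w3 [[313.24038875 247.53888489]
 [313.16274286 235.86195567]]
[  224   144   176   228 24965] [311.8 242.1]
[    5   266   206   152 19506] [ 98.3 321.6]
w4 [[592.30771212 284.53770007]
 [563.84960975 269.09725915]]
[  451   174   189   175 24460] [546.5 258.6]
[ 308  191   86   84 5660] [349.9 232.9]
[   0  217   84   59 2465] [ 38.3 241.6]
[   0  304   35   96 2273] [ 13.6 351.2]
```

Request:
arm_command(series=[[0,0,-0.5,0,0],[0,0,-1,0,0],[0,0,-1,0,0],[0,0,-1,0,0],[0,0.5,-0.5,0.2,0],[0,1,0,0.05,0],[0,1,0,0,0],[0,1,0,0,0]])

```text
time_s: 8.47
position: [0.4445, 0.2234, 0.2267]
orientation: [-3.141, -0.002, -0.002]
ft_force: [1.3, -0.2, -1.4]
width: 0.0204
grasp_force: 78.4
```

Request:
arm_command(series=[[0,1,0,0,0],[0,1,0,0,0],[0,1,0,0,0],[0,1,0,0,0],[0,1,0,0,0],[0,1,0,0,0],[0,1,0,0,0],[0,1,0,0,0]])

```text
time_s: 9.13
position: [0.4448, 0.023, 0.2264]
orientation: [-3.141, -0.001, -0.002]
ft_force: [0.6, -0.2, -1.2]
width: 0.0203
grasp_force: 78.4
```

Request:
arm_command(series=[[0,0.7,0,0,0],[0,0,0,0,0],[0,0,0,0,0]])

```text
time_s: 9.38
position: [0.4449, 0.0061, 0.2263]
orientation: [-3.141, 0.001, -0.002]
ft_force: [0.1, 0.5, -1.0]
width: 0.02
grasp_force: 78.4
```

```bash
python3 - <<'E'
from h import *
import pickle
from scipy.optimize import least_squares
x=state();p=x['position'];print(x['time_s'],p,x['orientation'],x['width'],x['ft_force'])
t=np.linspace(0,2*np.pi,180)
def box(w,c):
    P=[[c[0]+r*np.cos(a),c[1]+r*np.sin(a),z] for r,z in((.066,.04),(.068,0)) for a in t]
    u=proj(w,P);return np.r_[u.min(0),u.max(0)]
for n,mm in (('w1',(208,107,347,246)),('w3',(224,144,400,None))):
    w=pickle.load(open(n+'.pkl','rb'))
    f=lambda c:[(b-m) for b,m in zip(box(w,c),mm) if m is not None]
    r=least_squares(f,[.4275,-.0745],diff_step=1e-3);print(n,r.x,r.fun.round(1))
w=snap('wrist','w7.png')
s=snap('scene');c=cv2.resize(s['pixels'][180:310,370:510],None,fx=3.4,fy=3.4,interpolation=cv2.INTER_CUBIC)[:442]
b=cv2.resize(w['pixels'][100:480,200:450],None,fx=1.16,fy=1.16)[:442]
cv2.imwrite('pics/c3.png',np.hstack([c[:b.shape[0]],b[:c.shape[0]]]));print(c.shape,b.shape)
E
```

```text
9.3833 [0.44494248 0.00614243 0.22628644] [-3.14129381e+00  1.38750208e-03 -1.84276161e-03] 0.019971718935817555 [ 0.12300849  0.50153508 -1.01726512]
w1 [ 0.42487589 -0.07390756] [-0.3 -0.5  0.3  0.7]
w3 [ 0.42434337 -0.07367874] [-0.9  0.1  0.9]
(442, 476, 3) (441, 290, 3)
```

View pics/c3.png

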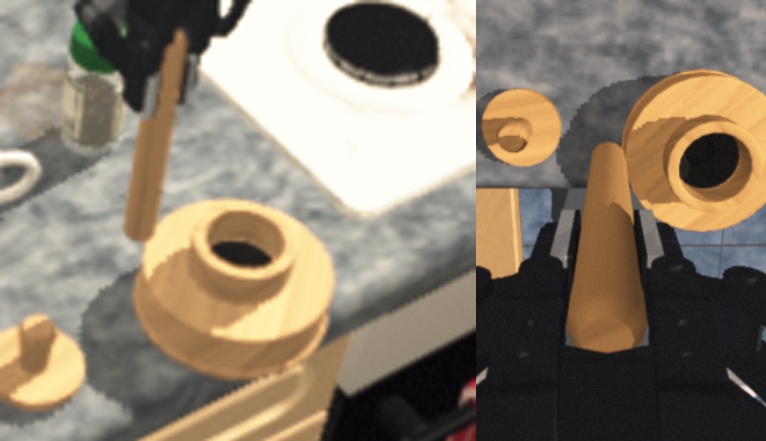

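The post hangs upright between the fingers. The open mouth is at crop (240,243) in the scene view, and fitting the drum's outline puts its axis at (0.4246, −0.0738). I'll move over it and lower the post to just above the cup floor.

Request:
arm_command(series=[[-0.4,0.8,0,0,0],[-0.4,0.8,0,0,0],[0,0.8,0,0,0],[0,0.8,0,0,0],[0,0,0,0,0],[0,0,0.7,0,0],[0,0,0.7,0,0],[0,0,0.6,0,0]])

```text
time_s: 10.15
position: [0.4251, -0.0722, 0.1749]
orientation: [-3.141, -0.004, -0.001]
ft_force: [-0.3, 0.1, -2.1]
width: 0.0201
grasp_force: 78.7
```

Request:
arm_command(series=[[0,0,0,0,0],[0,0,0.12,0,0],[0,0,0,0,0]])

```text
time_s: 10.4
position: [0.4251, -0.0728, 0.1729]
orientation: [-3.141, -0.002, -0.001]
ft_force: [-0.1, -0.1, -1.9]
width: 0.0202
grasp_force: 78.7
```

Request:
arm_command(series=[[0,0,0.12,0,0],[0,0,0.08,0,0],[0,0,0,0,0]])

```text
time_s: 10.65
position: [0.4249, -0.0732, 0.1676]
orientation: [-3.141, -0.002, -0.0]
ft_force: [0.3, -0.1, -1.0]
width: 0.0205
grasp_force: 78.7
```

Request:
arm_command(series=[[0,0,0.08,0,0],[0,0,0.05,0,0],[0,0,0,0,0]])

```text
time_s: 10.9
position: [0.4253, -0.0734, 0.1646]
orientation: [-3.142, -0.001, -0.002]
ft_force: [0.2, 1.3, 11.6]
width: 0.0204
grasp_force: 80.4
```

The post touches the cup floor at TCP z = 0.1646 with about 12 N. Now I'll sweep a ring of 6 mm radius, reading the force at each step.

Request:
arm_command(series=[[0.12,0,0,0,0],[0.12,0,0,0,0]])

```text
time_s: 11.07
position: [0.43, -0.0733, 0.1645]
orientation: [-3.141, -0.001, 0.003]
ft_force: [-6.0, -0.2, 9.5]
width: 0.0201
grasp_force: 80.0
```

Request:
arm_command(series=[[-0.07,0.17,0,0,0]])

```text
time_s: 11.15
position: [0.4291, -0.0766, 0.1644]
orientation: [-3.14, -0.003, 0.001]
ft_force: [0.3, 8.0, 16.3]
width: 0.02
grasp_force: 80.8
```

Request:
arm_command(series=[[-0.17,0.07,0,0,0]])

```text
time_s: 11.23
position: [0.4259, -0.0788, 0.1647]
orientation: [-3.141, -0.002, -0.003]
ft_force: [6.7, 5.0, 11.6]
width: 0.0202
grasp_force: 80.1
```

Request:
arm_command(series=[[-0.17,-0.07,0,0,0]])

```text
time_s: 11.32
position: [0.422, -0.0781, 0.1649]
orientation: [3.141, 0.001, 0.006]
ft_force: [4.6, -1.3, 7.3]
width: 0.0201
grasp_force: 79.8
```

Request:
arm_command(series=[[-0.07,-0.17,0,0,0]])

```text
time_s: 11.4
position: [0.4197, -0.0742, 0.1648]
orientation: [3.14, -0.001, 0.005]
ft_force: [2.3, -4.7, 9.2]
width: 0.0205
grasp_force: 80.3
```

Request:
arm_command(series=[[0.07,-0.17,0.02,0,0]])

```text
time_s: 11.48
position: [0.4213, -0.0704, 0.1646]
orientation: [3.14, -0.001, 0.005]
ft_force: [-1.3, -14.3, 26.7]
width: 0.0201
grasp_force: 86.2
```

Request:
arm_command(series=[[0.17,-0.07,0,0,0]])

```text
time_s: 11.57
position: [0.4249, -0.0685, 0.1645]
orientation: [3.14, -0.001, 0.002]
ft_force: [-6.1, -7.2, 16.3]
width: 0.0201
grasp_force: 82.2
```

Request:
arm_command(series=[[0.17,0.07,0,0,0]])

```text
time_s: 11.65
position: [0.4288, -0.0692, 0.1642]
orientation: [3.141, 0.001, -0.001]
ft_force: [-3.7, -0.3, 7.9]
width: 0.0199
grasp_force: 79.5
```

Request:
arm_command(series=[[0.07,0.17,0,0,0]])

```text
time_s: 11.73
position: [0.4306, -0.0725, 0.164]
orientation: [-3.14, -0.003, 0.002]
ft_force: [-3.5, 8.9, 15.3]
width: 0.0197
grasp_force: 80.9
```

Request:
arm_command(series=[[0,0,0,0,0]])

```text
time_s: 11.82
position: [0.4306, -0.0732, 0.1641]
orientation: [-3.141, -0.001, 0.001]
ft_force: [-3.5, 3.9, 13.7]
width: 0.0201
grasp_force: 80.4
```

Request:
arm_command(series=[[0.2,0,0,0,0]])

```text
time_s: 11.9
position: [0.4347, -0.0731, 0.164]
orientation: [-3.141, -0.001, 0.003]
ft_force: [-2.6, 0.8, 2.7]
width: 0.0202
grasp_force: 79.3
```

Request:
arm_command(series=[[-0.03,0.17,0,0,0]])

```text
time_s: 11.98
position: [0.4356, -0.0763, 0.1639]
orientation: [-3.14, -0.003, 0.0]
ft_force: [1.0, 15.0, 11.3]
width: 0.0202
grasp_force: 82.0
```

Request:
arm_command(series=[[-0.1,0.14,0,0,0]])

```text
time_s: 12.07
position: [0.4338, -0.0807, 0.1643]
orientation: [-3.141, -0.003, -0.004]
ft_force: [6.0, -0.8, 19.7]
width: 0.0206
grasp_force: 81.2
```

Request:
arm_command(series=[[-0.14,0.1,0,0,0]])

```text
time_s: 12.15
position: [0.431, -0.0841, 0.1646]
orientation: [3.141, 0.001, 0.008]
ft_force: [6.8, 3.2, 11.8]
width: 0.0199
grasp_force: 80.3
```

Request:
arm_command(series=[[-0.17,0.03,0,0,0]])

```text
time_s: 12.23
position: [0.4267, -0.0849, 0.1646]
orientation: [3.141, 0.001, 0.008]
ft_force: [6.4, 2.1, 12.6]
width: 0.0199
grasp_force: 80.4
```

Request:
arm_command(series=[[-0.17,-0.03,0,0,0]])

```text
time_s: 12.32
position: [0.4223, -0.0842, 0.1645]
orientation: [3.141, 0.001, 0.008]
ft_force: [6.4, -1.5, 10.5]
width: 0.0203
grasp_force: 80.1
```

Request:
arm_command(series=[[-0.14,-0.1,0,0,0]])

```text
time_s: 12.4
position: [0.4187, -0.0821, 0.1645]
orientation: [3.14, -0.0, 0.008]
ft_force: [7.1, -4.9, 10.7]
width: 0.02
grasp_force: 80.3
```

Request:
arm_command(series=[[-0.1,-0.14,0,0,0]])

```text
time_s: 12.48
position: [0.4161, -0.0787, 0.1645]
orientation: [3.14, -0.0, 0.008]
ft_force: [5.2, -6.0, 11.2]
width: 0.0201
grasp_force: 80.6
```

Request:
arm_command(series=[[-0.03,-0.17,0,0,0]])

```text
time_s: 12.57
position: [0.415, -0.0746, 0.1645]
orientation: [3.14, -0.001, 0.007]
ft_force: [2.4, -7.3, 13.4]
width: 0.0203
grasp_force: 81.0
```

At (0.4347, −0.0731) the vertical force fell to 2.7 N. The next step met a 15 N side force and the post rode up again, so the socket's edge is there. I'll go back and press gently.

Request:
arm_command(series=[[0.25,0,0,0,0],[0.25,-0.05,0,0,0],[0.25,0,0,0,0]])

```text
time_s: 12.82
position: [0.4323, -0.0722, 0.164]
orientation: [-3.142, -0.001, 0.001]
ft_force: [0.1, -0.8, -1.7]
width: 0.0202
grasp_force: 79.0
```

Request:
arm_command(series=[[0.06,-0.02,0.04,0,0],[0,0,0,0,0]])

```text
time_s: 12.98
position: [0.4343, -0.0715, 0.1626]
orientation: [-3.141, -0.002, -0.0]
ft_force: [0.6, 0.2, -1.2]
width: 0.0203
grasp_force: 79.0
```

Request:
arm_command(series=[[0,0,0.04,0,0],[0,0,0,0,0]])

```text
time_s: 13.15
position: [0.4338, -0.0714, 0.1617]
orientation: [-3.141, -0.001, 0.0]
ft_force: [-0.6, 3.6, 2.2]
width: 0.02
grasp_force: 79.3
```

It's going in, 3 mm below the floor. A side push toward +y shows, so I'll follow it and feed down.

Request:
arm_command(series=[[0,-0.04,0.04,0,0],[0,0,0,0,0]])

```text
time_s: 13.32
position: [0.4338, -0.0704, 0.1606]
orientation: [-3.141, -0.001, 0.001]
ft_force: [0.2, 1.2, -3.0]
width: 0.0202
grasp_force: 78.8
```

Request:
arm_command(series=[[0,-0.02,0.04,0,0],[0,0,0,0,0]])

```text
time_s: 13.48
position: [0.434, -0.07, 0.1596]
orientation: [-3.142, -0.001, 0.001]
ft_force: [-1.3, 0.0, -2.1]
width: 0.0202
grasp_force: 78.9
```

Now it is free. Home is at about z = 0.137.

Request:
arm_command(series=[[0,0,0.15,0,0],[0,0,0.15,0,0],[0,0,0,0,0]])

```text
time_s: 13.73
position: [0.4339, -0.07, 0.1516]
orientation: [-3.141, -0.001, 0.002]
ft_force: [-0.6, 1.4, -2.5]
width: 0.02
grasp_force: 78.9
```

Request:
arm_command(series=[[0,-0.01,0.15,0,0],[0,0,0.15,0,0],[0,0,0,0,0]])

```text
time_s: 13.98
position: [0.4339, -0.0698, 0.1441]
orientation: [-3.141, -0.001, 0.001]
ft_force: [-2.1, 0.4, -2.1]
width: 0.0203
grasp_force: 78.9
```

Request:
arm_command(series=[[0,0,0.1,0,0],[0,0,0.06,0,0],[0,0,0,0,0]])

```text
time_s: 14.23
position: [0.434, -0.0698, 0.1405]
orientation: [-3.141, -0.001, 0.001]
ft_force: [-1.4, 0.9, -2.7]
width: 0.02
grasp_force: 78.9
```

Request:
arm_command(series=[[0,0,0.08,0,0],[0,0,0.05,0,0],[0,0,0,0,0]])

```text
time_s: 14.48
position: [0.434, -0.0698, 0.1373]
orientation: [-3.141, -0.001, 0.001]
ft_force: [-1.7, 0.9, -2.6]
width: 0.0206
grasp_force: 78.9
```

Request:
arm_command(series=[[0,0,0.04,0,0],[0,0,0,0,0]])

```text
time_s: 14.65
position: [0.4341, -0.0698, 0.1365]
orientation: [-3.141, -0.001, 0.0]
ft_force: [-2.0, 1.0, -1.2]
width: 0.0206
grasp_force: 79.1
```

Request:
arm_command(series=[[0,0,0.05,0,0],[0,0,0,0,0]])

```text
time_s: 14.82
position: [0.4346, -0.0699, 0.1362]
orientation: [-3.142, -0.001, -0.003]
ft_force: [-4.7, 3.8, 28.9]
width: 0.0203
grasp_force: 82.1
```

The post bottoms out 28 mm below the floor with 29 N, so it is fully home. I'll release and withdraw straight up.

Request:
arm_command(series=[[0,0,-0.04,0,0],[0,0,0,0,0.6],[0,0,0,0,0.6],[0,0,0,0,0.6],[0,0,0,0,0.6],[0,0,-0.3,0,0.6],[0,0,-0.7,0,0.6],[0,0,-1,0,0.6]])

```text
time_s: 15.48
position: [0.4335, -0.0699, 0.1864]
orientation: [-3.141, -0.001, 0.004]
ft_force: [0.3, 0.4, 0.8]
width: 0.0511
grasp_force: 0.0
```

Request:
arm_command(series=[[0,0,-1,0,0.6],[0,0,-1,0,0.6],[0,0,-1,0,0.6],[0,0,0,0,0.6],[0,0,0,0,0.6]])

```text
time_s: 15.9
position: [0.4344, -0.0698, 0.2626]
orientation: [3.142, 0.002, 0.004]
ft_force: [0.5, -0.2, -0.2]
width: 0.0514
grasp_force: 0.0
```

```bash
python3 - <<'E'
from h import *
import pickle
x=state();print(x['time_s'],x['position'],x['ft_force'],x['width'])
s=snap('scene');o=pickle.load(open('s2.pkl','rb'))
# post top expected at z .18 home; compare mask of the post above mouth
c=np.array([.434,-.070])
for z in(.18,.208,.068): print(z,proj(s,[[*c,z]]).round(1))
a=cv2.cvtColor(s['pixels'],cv2.COLOR_BGR2HSV);m=cv2.inRange(a,(5,70,60),(25,255,255))
u=proj(s,[[*c,.12]])[0].astype(int)
for v in range(u[1]-60,u[1]+31,4):
    r=np.flatnonzero(m[v,u[0]-25:u[0]+25]);print(v,(r.min()+u[0]-25,r.max()+u[0]-25,len(r)) if len(r) else '-')
for n,(x0,y0,x1,y1) in dict(capnbr=(360,265,405,310),cup=(335,210,385,255),honey=(295,218,330,265),pepper=(385,180,412,228)).items():
    print(n,np.abs(s['pixels'][y0:y1,x0:x1].astype(int)-o['pixels'][y0:y1,x0:x1]).mean().round(1))
E
```

```text
15.9 [ 0.43440558 -0.06979595  0.26256368] [ 0.49900811 -0.17588709 -0.24064704] 0.051418859134704585
0.18 [[445.8 211.6]]
0.208 [[447.9 201.9]]
0.068 [[438.  247.6]]
171 -
175 -
179 -
183 -
187 -
191 -
195 -
199 -
203 -
207 -
211 -
215 (np.int64(441), np.int64(449), 9)
219 (np.int64(440), np.int64(449), 10)
223 (np.int64(439), np.int64(448), 10)
227 (np.int64(438), np.int64(447), 10)
231 (np.int64(437), np.int64(446), 10)
235 (np.int64(437), np.int64(446), 10)
239 (np.int64(428), np.int64(445), 18)
243 (np.int64(419), np.int64(454), 36)
247 (np.int64(416), np.int64(460), 45)
251 (np.int64(416), np.int64(464), 49)
255 (np.int64(416), np.int64(465), 44)
259 (np.int64(416), np.int64(465), 50)
capnbr 33.2
cup 65.1
honey 23.8
pepper 54.7
```

The post's top is at about scene (445,213). That matches the home height of z = 0.18 once the camera's known offset of about 3 px is allowed for, and a post standing on the cup floor would read some 10 px higher. The gripper is clear, so I'll hand in.

```bash
python3 - <<'E'
from rig import hand_in
print(hand_in())
E
```

```text
the job is handed in; nothing more can be done
None
```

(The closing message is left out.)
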